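# Pack the vaccine cool box for the day

### The arm

A 6-joint arm with a two-finger parallel gripper is mounted at the origin on the work surface. World frame = base frame: x ahead of the robot, y to its left, z up, the work surface at z = 0. Lengths are in m, angles in rad, forces in N, time in s.
With the tool pointing down it reaches from about 0.375 to 0.9 m from the base axis. Payload 3.1 kg.
Tool frame: the origin (TCP) lies between the finger pads; the fingertips stand 8 mm ahead of it and the grasp point (between the pads) lies 11 mm behind it; z points along the fingers, y is the line along which they close (so a half turn about z gives the same grasp; the last joint's range is limited). The gripper opens to 85 mm and grips with 20 to 120 N. Pads are 22 mm wide; open, the fingers measure 114 mm over their backs; the gripper's body (76 mm by 85 mm) begins 54 mm behind the grasp point. The pads swing forward as they close: fully open they stand 13 mm farther back than shut.
Start: joints at [0.94, 0.527, 1.433, -0, 1.181, -0.178], TCP at [0.273, 0.562, 0.239] pointing down, gripper open.
Joint ranges: [-3.08, 3.08], [-0.75, 2.2], [0.22, 2.44], [-1.43, 4.57], [0, 2.65], [-2.85, 2.85]. Speed limits (rad/s): [2.79, 2.79, 3.14, 3.14, 3.14, 3.14].

### API

Orientations are given as a unit quaternion [x, y, z, w].
In Python, from station import readout, cams, sign_off gives the robot as it stands.
- The arm moves only by the tool send_rows, never from a script. Its argument "commands" is text: rows parted by semicolons, each of 5 numbers parted by spaces: the finger opening in mm, from 0 to 85.4, then the shift along the tool's x, y, z each as a share of 0.02 m, from -1 to 1, then the turn about the tool's z as a share of 4 degrees, from -1 to 1. In form: grip dx dy dz spin; .... A call has 1 to 20 rows; each row shifts and turns the commanded pose from where the row before left it, along the tool's axes as they then stand; what a row does not reach is not made up. A row lasts 1/12 s, in which the tool goes at most 41.7 mm and 7.16 degrees, less where a joint would pass 70% of its speed; a pose out of reach is approached as far as the arm can. A call with a number of a shift or a turn outside -1 to 1 is refused whole. A call with a gripper value outside its range is refused whole. The fingers move at their own pace and stop on an object; "grip_force" is the grip in N (left out, the last holds). Time passes only in rows, so rows that do not move let the fingers close. It gives the time, the measured TCP pose, the force, the opening and the grip force at its end, in the units of the state.
- readout.sense(): the state, without advancing time (a new reading comes with each control period).
- cams.snapshot(name): name is "scene" or "top"; returns a dict with "pixels" (420x560x3 uint8, red, green, blue), "intrinsics" (3x3 intrinsics, pixels), "dist" ([k1, k2, p1, p2, k3] as OpenCV has them; the pictures are not rectified), "eye" and "rotation" of the camera in the world. Camera axes: x right, y down, z forward; pixel columns grow to the right and rows downward; lengths in m; the calibration is good to about 2 mm. A picture is of the moment at which its call begins. There is no depth.
- sign_off(): hands the job in; it is judged then, once.
The state is a dict: "t": time; "q": joint angles; "qd": joint speeds; "tau": joint torques, N m; "tcp_pos": TCP position; "tool_rot": TCP orientation; "force": force on the tool from outside, world axes, zero at the start; "ft_torque": the same for the moment, N m; "finger_gap": opening from 0.0 (shut) to 1.0 (fully open); "gripper_force": force on a finger pad.
Only numpy, scipy, OpenCV 4.12 (cv2) and the standard library are available. Lean on these libraries where they do the work, as an engineer would, in place of code of your own. Each camera call takes 0.05 s, during which the arm holds its last target. There are 200 camera calls.

### The job

Pack the open vaccine cool box: lay the cool pack flat on its floor, the grey buffer plate flat on the pack, and the vial rack flat on the plate with the temperature logger lying display-up in the rack's empty pocket; then put the lid squarely on the box so that it is fully down. Keep the vials upright, set the rack down gently without dropping it, and leave the tape roll, the jar and the steel bowl where they are.

Things in the scene. Friction and masses are not known exactly. Their poses are not given: they have to be found in the camera images.
- box: Open blue cool box, fixed, 184 (x) x 162 (y) x 66 mm high. Origin: centre of its underside. Cavity 152 (x) x 74 (y) mm, centred, floor 25 mm up, rim 66 mm. In the middle of both long walls a finger scallop 70 mm long (x) widens it to 144 mm in y, down to the floor, for fingers beside a thing held across its width. Pack, plate and rack lie with x along the box's x, either way round.
- lid: Hollow blue lid, upright, 350 g, 206 (x) x 184 (y) mm, top 64 mm above its underside; origin: centre of the underside. On top a grey bar handle along x, 100 x 22 (y) x 14 mm, upper face 94 mm above the underside. Its 10 mm skirt slips over the outside of the box with 6 mm play each side; fully down its origin is 56 mm above the box's, x along the box's x, either way round.
- cool_pack: Pale smooth plastic cool pack with three raised pillow panels and a round filler cap on top, 138 (x) x 58 (y) x 22 mm high, 150 to 310 g. Lies flat, panels up; origin: centre of its underside. Held across its width (y) at the middle. In the box its underside is 25 mm above the box's.
- plate: Grey rigid foam-board buffer plate with two vent slots, 138 (x) x 58 (y) x 10 mm thick, about 60 g. Lies flat; origin: centre of its underside. Solid across its width (y) at the middle, where it is held. On the pack in the box its underside is 47 mm above the box's.
- vial_rack: White rack with six capped glass vials fixed in one end, 138 (x) x 58 (y) mm, about 200 g. Origin: centre of its underside. Vial block from x = -14 to +69 mm, 22 mm high, as wide as the rack; vial tops 42 mm up; the -x end is an open pocket for the logger, rim 12 mm up. Held across its width (y) at the middle. On the plate in the box, its underside is 57 mm above the box's.
- rack_pocket (a point): Centre of the floor of the rack's empty pocket, 40 mm from the rack's origin towards its -x end and 6 mm above its underside. The pocket is 52 mm long (x) by 52 mm wide (y) inside, its rim 6 mm above this floor.
- logger: Small black temperature logger with a display on top, 40 (x) x 28 (y) x 26 mm high, 45 g. Lies display up; origin: centre of its underside. Held across its 28 mm width (y); it may go into the pocket before or after the rack goes into the box.
- tape_roll: Bystander: white roll of tape lying flat, 58 mm across, 25 mm high, loose. Origin: centre of its underside.
- swab_jar: Bystander: closed jar, 50 mm across, 50 mm high, loose. Origin: centre of its underside.
- gallipot: Bystander: small round steel bowl, 60 mm across, 36 mm high, loose. Origin: centre of its underside.
Not all that is in view belongs to the job. Several things have the shape of the plate; the one meant has the colours described above.

How it is judged:
By the outcome, as a careful person would: the job done as asked, in the order asked, and still so for the second after the job is handed in, with the robot touching nothing.
It also fails if it takes over 136 s, if anything falls off the work surface, if the arm or the gripper's body presses on something with over 40 N, if the wrist force passes 120 N, or if a joint passes its speed limit or range.

## Working session

There is one attempt and no reset: what is moved stays moved. The work goes in short steps, Python scripts to look and compute and a tool call to move; the robot and the scene stay as the last step left them, time stands still between calls to the robot, and variables do not carry over. Pictures are saved under pics/ and viewed, at most 14 in all, crops included, and the job is handed in when it is done.

Besides the shell and the picture viewer there is one more tool, called after "Emit:" as a command line: name --argument value ..., lists and objects as JSON in quotes. send_rows: Moves the arm, as the interface text tells. Its arguments: {"type":"object","properties":{"commands":{"type":"string"},"grip_force":{"type":"number"}},"required":["commands"]}

```bash
mkdir -p pics; ls; python3 - <<'E'
from station import readout,cams
import cv2
s=readout.sense();print(s)
for n in("scene","top"):
    d=cams.snapshot(n);cv2.imwrite(f"pics/{n}0.png",cv2.resize(d["pixels"][:,:,::-1],(800,600),interpolation=cv2.INTER_CUBIC))
    print({k:v for k,v in d.items() if k!="pixels"})
E
```

```text
pics
{'t': 0.0, 'q': array([ 9.39498013e-01,  5.28464454e-01,  1.43387992e+00,  6.91497605e-06,
        1.18141469e+00, -1.78481974e-01]), 'qd': array([ 0.00030055, -0.00095848, -0.00081495, -0.00047384,  0.00017881,
       -0.00146504]), 'tau': array([ 5.92549477e-04, -4.42354703e+01, -1.78025508e+01, -3.36765142e-04,
        8.35447863e-03, -3.06624520e-05]), 'tcp_pos': array([0.27298472, 0.56146351, 0.23834178]), 'tool_rot': array([ 2.24479967e-01,  9.74478102e-01, -9.94363395e-04, -4.29632310e-04]), 'force': array([-0.38948741, -0.57139003, -1.03785373]), 'ft_torque': array([0.0062901 , 0.01305556, 0.04128253]), 'gripper_force': 0.0, 'finger_gap': 0.9993892680105492}
{'intrinsics': array([[402.56854662,   0.        , 282.65728668],
       [  0.        , 402.56854662, 208.49216117],
       [  0.        ,   0.        ,   1.        ]]), 'dist': array([-0.0380895,  0.       ,  0.       ,  0.       ,  0.       ]), 'eye': array([ 1.17865393, -0.25561695,  0.60444193]), 'rotation': array([ 0.75418928,  0.48070637, -0.24469911, -0.37448934])}
{'intrinsics': array([[482.41889402,   0.        , 282.03738244],
       [  0.        , 482.41889402, 212.18240106],
       [  0.        ,   0.        ,   1.        ]]), 'dist': array([0.04575262, 0.        , 0.        , 0.        , 0.        ]), 'eye': array([0.20342315, 0.0688302 , 1.26808838]), 'rotation': array([ 0.70249425, -0.70184968,  0.08476672, -0.08199673])}
```

View pics/top0.png

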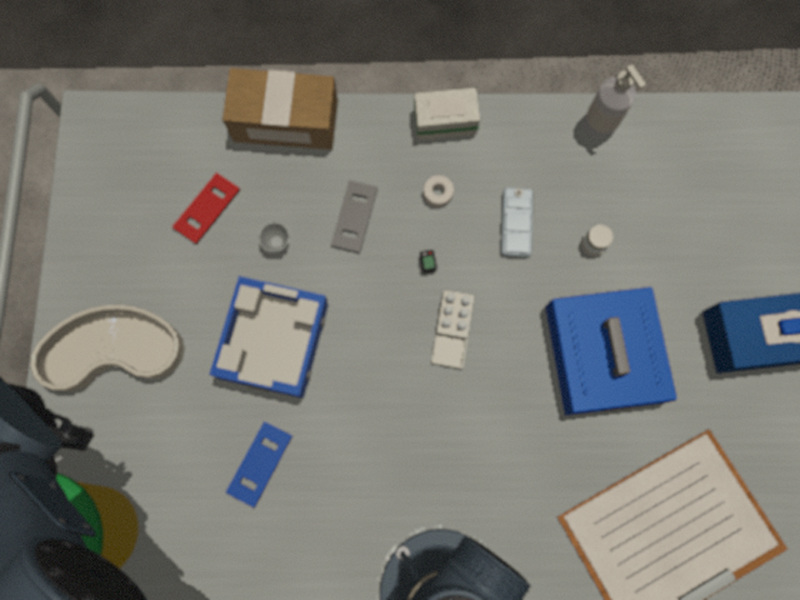

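View pics/scene0.png

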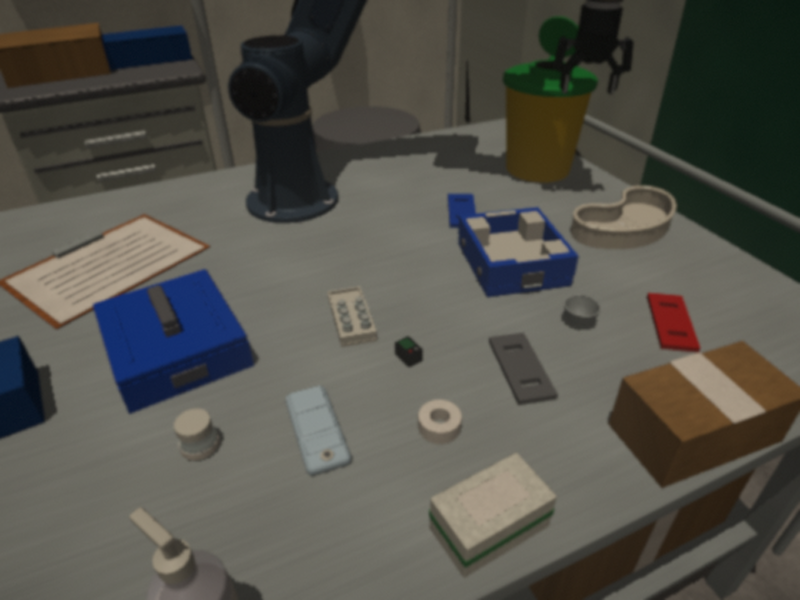

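Top view (800x600): box at about (268,338), grey plate (354,216), pack (517,222), logger (428,261), rack (453,330) with the pocket at its lower end, lid (612,350), tape (438,191), jar (598,240) and bowl (274,240). I'll take enlarged crops for precise corners.

```bash
python3 - <<'E'
from station import cams
import cv2
d=cams.snapshot("top")["pixels"][:,:,::-1]
def crop(n,x0,x1,y0,y1,k):
    c=cv2.convertScaleAbs(cv2.resize(d[y0:y1,x0:x1],None,fx=k,fy=k,interpolation=cv2.INTER_CUBIC),alpha=1.5)
    for x in range(-(-x0//10)*10,x1,10):
        cv2.line(c,(int((x-x0+.5)*k),0),(int((x-x0+.5)*k),6 if x%50 else 14),(0,255,255),1)
        if x%20==0: cv2.putText(c,str(x),(int((x-x0+.5)*k)-10,24),0,.35,(0,255,255),1)
    for y in range(-(-y0//10)*10,y1,10):
        cv2.line(c,(0,int((y-y0+.5)*k)),(6 if y%50 else 14,int((y-y0+.5)*k)),(0,255,255),1)
        if y%20==0: cv2.putText(c,str(y),(15,int((y-y0+.5)*k)+4),0,.35,(0,255,255),1)
    cv2.imwrite(f"pics/{n}.png",c);print(c.shape)
crop("cA",140,274,120,286,3.6*1)
crop("cB",285,385,125,265,4.2)
crop("cC",375,480,195,295,6)
E
```

```text
(598, 482, 3)
(588, 420, 3)
(600, 630, 3)
```

View pics/cA.png

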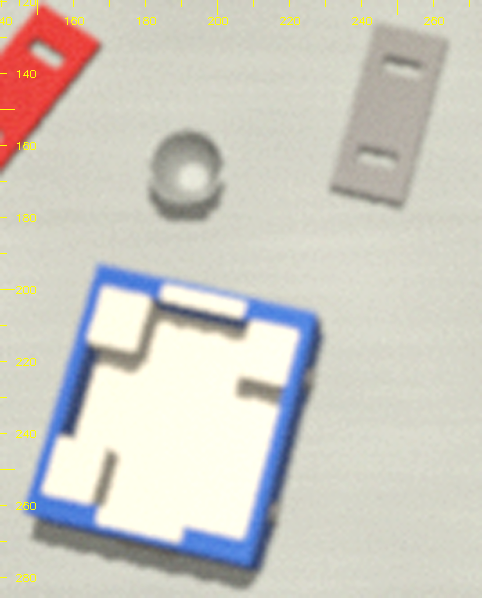

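View pics/cB.png

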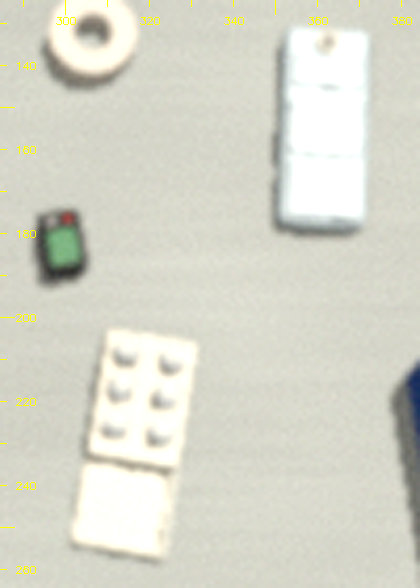

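View pics/cC.png

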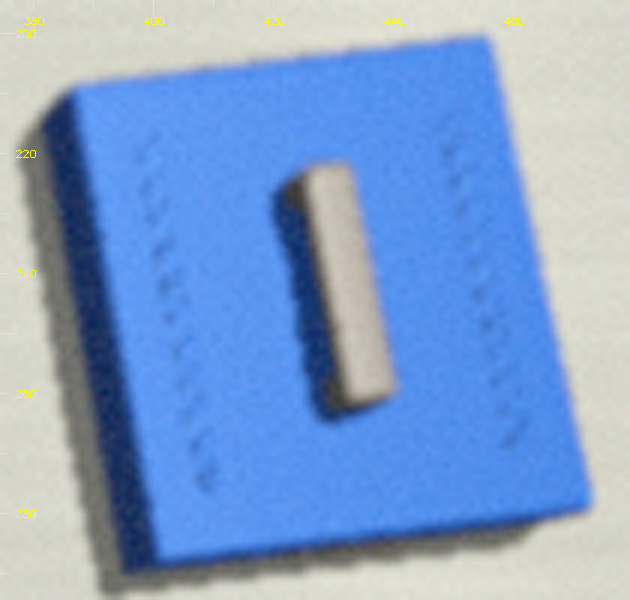

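Clear corners: the box rim spans (98,265)–(253,570) in crop A with the plate at upper right. The rack's pocket end is at the bottom of crop B (71–164, ~550), and the lid handle in crop C runs from (328,165) to (371,395). Next I fit poses to these.

```bash
cat > h.py <<'E'
import numpy as np,cv2
from scipy.spatial.transform import Rotation as R
from scipy.optimize import least_squares
def proj(d,P):
    Rc=R.from_quat(d["rotation"]).as_matrix()
    rv=cv2.Rodrigues(Rc.T)[0];t=-Rc.T@d["eye"]
    return cv2.projectPoints(np.float64(P),rv,t,d["intrinsics"],d["dist"])[0][:,0]
def fit(d,M,px,z=0,x0=(.5,0,0)):
    M=np.float64(M)
    def P(p):
        c,s=np.cos(p[2]),np.sin(p[2]);return np.c_[p[0]+c*M[:,0]-s*M[:,1],p[1]+s*M[:,0]+c*M[:,1],M[:,2]+z]
    r=least_squares(lambda p:(proj(d,P(p))-px).ravel(),x0)
    return r.x,np.sqrt(np.mean(r.fun**2))
def rect(lx,ly,z): # TL TR BR BL in top image for yaw~0
    return np.array([[lx/2,ly/2,z],[lx/2,-ly/2,z],[-lx/2,-ly/2,z],[-lx/2,ly/2,z]])/1000
E
python3 - <<'E'
from h import *
from station import cams
d=cams.snapshot("top")
A=lambda*p:[(x/3.6+139.6,y/3.6+119.6) for x,y in p]
B=lambda*p:[(x/4.2+284.6,y/4.2+124.6) for x,y in p]
C=lambda*p:[(x/6+374.6,y/6+194.6) for x,y in p]
rk=rect(138,58,22);rk[2:,2]=.012
for n,M,p in [("box",rect(184,162,66),A((98,265),(317,314),(253,570),(35,515))),
("plate",rect(138,58,10),A((376,24),(447,40),(402,207),(331,189))),
("pack",rect(138,58,18),B((287,30),(369,31),(364,228),(276,224))),
("rack",rk,B((107,330),(198,342),(164,560),(71,544))),
("logger",rect(40,28,26),B((38,212),(78,210),(86,270),(46,272))),
("lid",rect(206,184,64),C((77,87),(490,40),(592,507),(160,562))),
("handle",rect(100,22,94),C((303,167),(352,163),(396,388),(346,402))),
("tape",[[0,0,.025]],B((92,32))),("jar",[[0,0,.05]],[(598*.7,237*.7)]),("bowl",[[0,0,.036]],A((187,168)))]:
    x,e=fit(d,M,p);print(n,x.round(4),"deg",np.degrees(x[2]).round(1),"r",np.hypot(*x[:2]).round(3),"rms",e.round(2))
E
```

```text
box [ 0.4346  0.3004 -0.2141] deg -12.3 r 0.528 rms 0.93
plate [ 0.6794  0.1588 -0.2366] deg -13.6 r 0.698 rms 0.26
pack [ 0.6665 -0.1544 -0.0696] deg -4.0 r 0.684 rms 0.6
rack [ 0.4562 -0.0279 -0.1682] deg -9.6 r 0.457 rms 0.21
logger [0.5863 0.0175 0.1009] deg 5.8 r 0.587 rms 0.36
lid [ 0.4127 -0.307   0.1217] deg 7.0 r 0.514 rms 0.98
handle [ 0.4138 -0.3065  0.1112] deg 6.4 r 0.515 rms 0.7
tape [ 0.7298 -0.0034  0.    ] deg 0.0 r 0.73 rms 0.0
jar [ 0.6236 -0.2979  0.    ] deg 0.0 r 0.691 rms 0.0
bowl [0.6265 0.3067 0.    ] deg 0.0 r 0.698 rms 0.0
```

```bash
cat > go.py <<'E'
import sys,numpy as np
from scipy.spatial.transform import Rotation as R
from station import readout
s=readout.sense();x,y,z,yaw=map(float,sys.argv[1:5])
m=R.from_quat(s["tool_rot"]).as_matrix();th=np.degrees(np.arctan2(m[1,0],m[0,0]))
T=180+yaw; sp=-((T-th+90)%180-90); T=np.radians(th-sp)
d=np.array([x,y,z])-s["tcp_pos"]
ax=np.array([np.cos(T),np.sin(T)]);ay=np.array([np.sin(T),-np.cos(T)])
print("t",s["t"].round(1),"spin",(sp/4).round(2),"then dx dy dz (units)",((d[:2]@ax)/.02).round(2),((d[:2]@ay)/.02).round(2),(-d[2]/.02).round(2),"| tilt",m[2].round(3),"q",s["q"].round(2),"F",s["force"].round(1),"gap mm",(s["finger_gap"]*85.4).round(1),"pos",s["tcp_pos"].round(4))
E
python3 go.py .6665 -.1544 .15 -4
```

```text
Traceback (most recent call last):
  File "go.py", line 9, in <module>
    print("t",s["t"].round(1),"spin",(sp/4).round(2),"then dx dy dz (units)",((d[:2]@ax)/.02).round(2),((d[:2]@ay)/.02).round(2),(-d[2]/.02).round(2),"| tilt",m[2].round(3),"q",s["q"].round(2),"F",s["force"].round(1),"gap mm",(s["finger_gap"]*85.4).round(1),"pos",s["tcp_pos"].round(4))
              ^^^^^^^^^^^^
AttributeError: 'float' object has no attribute 'round'
```

```bash
sed -i 's/s\["t"\].round(1)/round(s["t"],1)/;s/(s\["finger_gap"\]\*85.4).round(1)/round(s["finger_gap"]*85.4,1)/' go.py; python3 go.py .6665 -.1544 .15 -4
```

```text
t 0.2 spin -5.49 then dx dy dz (units) -22.12 -34.34 4.43 | tilt [ 0.    -0.001 -1.   ] q [ 0.94  0.53  1.43  0.    1.18 -0.18] F [0.5 0.6 0.1] gap mm 85.5 pos [0.2731 0.5617 0.2387]
```

Emit:
send_rows --commands "85 0 0 0 -0.9;85 0 0 0 -0.9;85 0 0 0 -0.9;85 0 0 0 -0.9;85 0 0 0 -0.9;85 0 0 0 -1;85 -0.6 -0.95 0 0;85 -0.6 -0.95 0 0;85 -0.6 -0.95 0 0;85 -0.6 -0.95 0 0;85 -0.6 -0.95 0 0;85 -0.6 -0.95 0 0;85 -0.6 -0.95 0 0;85 -0.6 -0.95 0 0;85 -0.6 -0.95 0 0;85 -0.6 -0.95 0 0;85 -0.6 -0.95 0 0;85 -0.6 -0.95 0 0;85 -0.6 -0.95 0 0;85 -0.6 -0.95 0 0" --grip_force 50

```text
t: 1.87
tcp_pos: [0.423, 0.284, 0.2392]
tool_rot: [0.034, 0.999, -0.0, -0.0]
force: [0.1, -0.3, -0.8]
finger_gap: 0.996
gripper_force: 0.0
```

Emit:
send_rows --commands "72 -0.6 -0.95 0.1 0;72 -0.6 -0.95 0.2 0;72 -0.6 -0.95 0.2 0;72 -0.6 -0.95 0.2 0;72 -0.6 -0.95 0.2 0;72 -0.6 -0.95 0.2 0;72 -0.6 -0.95 0.2 0;72 -0.6 -0.95 0.2 0;72 -0.6 -0.95 0.2 0;72 -0.6 -0.95 0.2 0;72 -0.6 -0.95 0.2 0;72 -0.6 -0.95 0.2 0;72 -0.6 -0.95 0.2 0;72 -0.6 -0.95 0.2 0;72 -0.6 -0.95 0.2 0;72 -0.6 -0.95 0.2 0;72 -0.6 -0.95 0.2 0;72 -0.6 -0.95 0.2 0;72 0 0 0 0;72 0 0 0 0"

```text
t: 3.53
tcp_pos: [0.6148, -0.072, 0.1687]
tool_rot: [0.035, 0.999, 0.0, -0.0]
force: [-0.1, 0.5, 1.2]
finger_gap: 0.841
gripper_force: 0.0
```

```bash
python3 go.py .6665 -.1544 .05 -4
```

```text
t 3.5 spin -0.02 then dx dy dz (units) -2.87 -3.93 5.93 | tilt [ 0.001  0.    -1.   ] q [-0.3   0.6   1.51  0.    1.03 -1.8 ] F [-0.1  0.5  1.2] gap mm 71.8 pos [ 0.6148 -0.072   0.1687]
```

Emit:
send_rows --commands "72 -0.72 -0.98 0.4 0;72 -0.72 -0.98 0.4 0;72 -0.72 -0.98 0.4 0;72 -0.71 -0.98 0.4 0;72 0 0 0.7 0;72 0 0 0.9 0;72 0 0 0.9 0;72 0 0 0.9 0;72 0 0 0.9 0;72 0 0 0 0"

```text
t: 4.37
tcp_pos: [0.6632, -0.1506, 0.0475]
tool_rot: [0.034, 0.999, 0.002, -0.004]
force: [-1.2, 0.0, -0.8]
finger_gap: 0.847
gripper_force: 0.0
```

```bash
python3 go.py .6665 -.1544 .01 -4
```

```text
t 4.4 spin 0.03 then dx dy dz (units) -0.18 -0.18 1.87 | tilt [ 0.008  0.003 -1.   ] q [-0.39  0.84  1.4   0.    0.91 -1.89] F [-1.2  0.  -0.8] gap mm 72.3 pos [ 0.6632 -0.1506  0.0475]
```

Emit:
send_rows --commands "72 -0.1 0 0.6 0;72 0 0 0.6 0;72 0 0 0.4 0;72 0 0 0 0;72 0 0 0 0;72 0 0 0.1 0;72 0 0 0 0"

```text
t: 4.95
tcp_pos: [0.6689, -0.1534, 0.0177]
tool_rot: [0.034, 0.999, -0.0, 0.0]
force: [0.3, 0.4, -0.9]
finger_gap: 0.843
gripper_force: 0.0
```

```bash
python3 go.py .6665 -.1544 .01 -4
```

```text
t 5.0 spin 0.01 then dx dy dz (units) 0.12 -0.06 0.39 | tilt [-0.001 -0.    -1.   ] q [-0.39  0.88  1.4  -0.    0.86 -1.89] F [ 0.3  0.4 -0.9] gap mm 72.0 pos [ 0.6689 -0.1534  0.0177]
```

Emit:
send_rows --commands "72 0.1 -0.05 0.2 0;72 0 0 0.2 0;72 0 0 0 0;56 0 0 0 0;50 0 0 0 0;50 0 0 0 0;50 0 0 0 0;50 0 0 0 0;50 0 0 0 0;50 0 0 0 0"

```text
t: 5.78
tcp_pos: [0.6666, -0.1542, 0.0095]
tool_rot: [0.034, 0.999, -0.0, 0.0]
force: [-0.2, -0.8, 1.2]
finger_gap: 0.665
gripper_force: 56.2
```

```bash
python3 go.py .4346 .3004 .12 -12.3
```

```text
t 5.8 spin 2.09 then dx dy dz (units) 16.18 19.74 -5.53 | tilt [-0. -0. -1.] q [-0.39  0.89  1.4  -0.    0.85 -1.89] F [-0.2 -0.8  1.2] gap mm 56.8 pos [ 0.6666 -0.1542  0.0095]
```

Emit:
send_rows --commands "50 0 0 -0.3 0;50 0 0 -0.6 0;50 0 0 -0.9 0.5;50 0 0 -0.9 0.5;50 0 0 -0.9 0.5;50 0 0 -0.9 0.6;50 0 0 -0.9 0;50 0 0 -0.9 0;50 0.4 0.5 0 0;50 0.77 0.94 0 0;50 0.77 0.94 0 0;50 0.77 0.94 0 0;50 0.77 0.94 0 0;50 0.77 0.94 0 0;50 0.77 0.94 0 0;50 0.77 0.94 0 0;50 0.77 0.94 0 0;50 0.77 0.94 0 0;50 0.77 0.94 0 0;50 0.77 0.94 0 0"

```text
t: 7.45
tcp_pos: [0.5372, 0.0973, 0.1349]
tool_rot: [0.107, 0.994, 0.0, -0.001]
force: [0.1, -0.0, -1.7]
finger_gap: 0.665
gripper_force: 55.9
```

Emit:
send_rows --commands "50 0.77 0.94 0 0;50 0.77 0.94 0 0;50 0.77 0.94 0 0;50 0.77 0.94 0 0;50 0.77 0.94 0 0;50 0.77 0.94 0 0;50 0.77 0.94 0 0;50 0.77 0.94 0 0;50 0.5 0.5 0 0;50 0 0 0 0;50 0 0 0 0"

```text
t: 8.37
tcp_pos: [0.442, 0.2813, 0.135]
tool_rot: [0.106, 0.994, -0.0, -0.001]
force: [0.6, 0.6, -2.1]
finger_gap: 0.661
gripper_force: 55.9
```

```bash
python3 go.py .4346 .3004 .038 -12.3; python3 - <<'E'
from station import cams
import cv2,numpy as np
a=cams.snapshot("top")["pixels"][160:300,130:290,::-1];b=cams.snapshot("scene")["pixels"][80:260,270:430,::-1]
a=cv2.resize(a,(400,350),interpolation=2);b=cv2.resize(b,(400,450),interpolation=2)
c=np.zeros((450,800,3),np.uint8);c[:350,:400]=a;c[:,400:]=b
cv2.imwrite("pics/m1.png",cv2.convertScaleAbs(c,alpha=1.5))
E
```

```text
t 8.4 spin 0.03 then dx dy dz (units) 0.56 0.86 4.85 | tilt [ 0.001 -0.001 -1.   ] q [ 0.35  0.55  1.78 -0.    0.81 -1.  ] F [ 0.6  0.6 -2.1] gap mm 56.4 pos [0.442  0.2813 0.135 ]
```

View pics/m1.png

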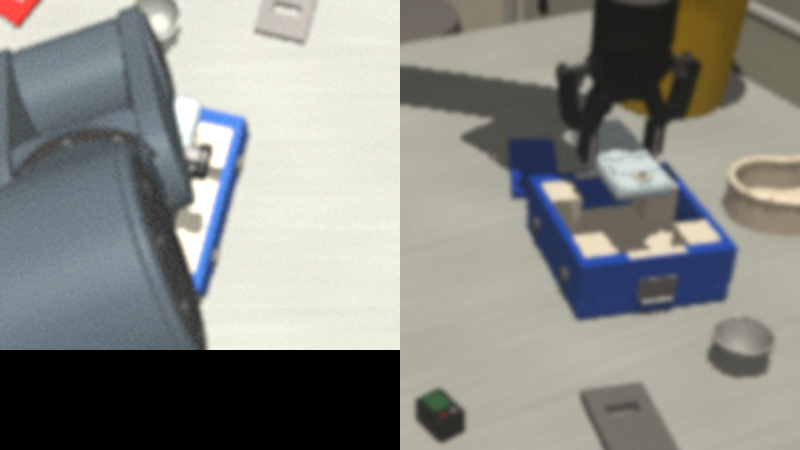

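The pack hangs level over the box (scene part, ~(635,172)), slightly short of centre as computed.

Emit:
send_rows --commands "50 0.28 0.43 0 0;50 0.28 0.43 0 0;50 0 0 0.8 0;50 0 0 0.8 0;50 0 0 0.8 0;50 0 0 0.8 0;50 0 0 0.6 0;50 0 0 0.4 0;50 0 0 0 0;50 0 0 0 0"

```text
t: 9.3
tcp_pos: [0.4364, 0.3001, 0.0511]
tool_rot: [0.108, 0.994, -0.0, -0.0]
force: [-0.2, 0.4, -2.7]
finger_gap: 0.662
gripper_force: 55.8
```

```bash
python3 go.py .4346 .3004 .036 -12.3
```

```text
t 9.3 spin -0.01 then dx dy dz (units) 0.09 -0.01 0.76 | tilt [ 0. -0. -1.] q [ 0.39  0.7   1.81  0.    0.63 -0.96] F [-0.2  0.4 -2.7] gap mm 56.6 pos [0.4364 0.3001 0.0511]
```

Emit:
send_rows --commands "50 0.08 0 0.3 0;50 0 0 0.25 0;50 0 0 0.2 0;50 0 0 0.05 0;50 0 0 0 0;50 0 0 0 0"

```text
t: 9.8
tcp_pos: [0.4349, 0.3003, 0.0353]
tool_rot: [0.108, 0.994, 0.0, 0.0]
force: [-0.4, 0.4, -3.4]
finger_gap: 0.665
gripper_force: 55.9
```

Release and rise, then head for the plate.

Emit:
send_rows --commands "60 0 0 0.03 0;70 0 0 0 0;80 0 0 0 0;80 0 0 0 0;80 0 0 -0.4 0;80 0 0 -0.9 0;80 0 0 -0.9 0;80 0 0 -0.9 0;80 0 0 -0.9 0;80 0 0 -0.9 0;80 0 0 -0.2 0;80 0 0 0 0"

```text
t: 10.8
tcp_pos: [0.4358, 0.3008, 0.1385]
tool_rot: [0.107, 0.994, 0.001, 0.002]
force: [-0.8, -0.3, -0.4]
finger_gap: 0.935
gripper_force: 0.0
```

```bash
python3 go.py .6794 .1588 .05 -13.6
```

```text
t 10.8 spin 0.32 then dx dy dz (units) -13.51 -4.03 4.42 | tilt [-0.003  0.002 -1.   ] q [ 0.39  0.55  1.77 -0.    0.82 -0.96] F [-0.8 -0.3 -0.4] gap mm 79.8 pos [0.4358 0.3008 0.1385]
```

Emit:
send_rows --commands "80 -0.5 -0.14 0 0.3;80 -0.95 -0.28 0 0;80 -0.95 -0.28 0 0;80 -0.95 -0.28 0 0;80 -0.95 -0.28 0 0;80 -0.95 -0.28 0 0;80 -0.95 -0.28 0 0;80 -0.95 -0.28 0 0;80 -0.95 -0.29 0 0;80 -0.95 -0.29 0 0;80 -0.95 -0.29 0 0;72 -0.95 -0.29 0.4 0;72 -0.95 -0.29 0.6 0;72 -0.95 -0.29 0.6 0;72 -0.65 -0.19 0.6 0;72 0 0 0.8 0;72 0 0 0.8 0;72 0 0 0.4 0;72 0 0 0 0;72 0 0 0 0"

```text
t: 12.47
tcp_pos: [0.6779, 0.1585, 0.0513]
tool_rot: [0.118, 0.993, -0.0, -0.001]
force: [0.0, 0.2, -0.5]
finger_gap: 0.842
gripper_force: 0.0
```

```bash
python3 go.py .6794 .1588 .008 -13.6; python3 - <<'E'
from station import cams
import cv2,numpy as np
a=cams.snapshot("top")["pixels"][110:290,130:290,::-1];b=cams.snapshot("scene")["pixels"][120:300,290:450,::-1]
c=np.hstack([cv2.resize(i,(400,450),interpolation=2) for i in(a,b)])
cv2.imwrite("pics/m2.png",cv2.convertScaleAbs(c,alpha=1.4))
E
```

```text
t 12.5 spin 0.01 then dx dy dz (units) -0.07 0.03 2.16 | tilt [ 0.002 -0.001 -1.   ] q [ 0.07  0.85  1.36 -0.    0.94 -1.26] F [ 0.   0.2 -0.5] gap mm 71.9 pos [0.6779 0.1585 0.0513]
```

View pics/m2.png

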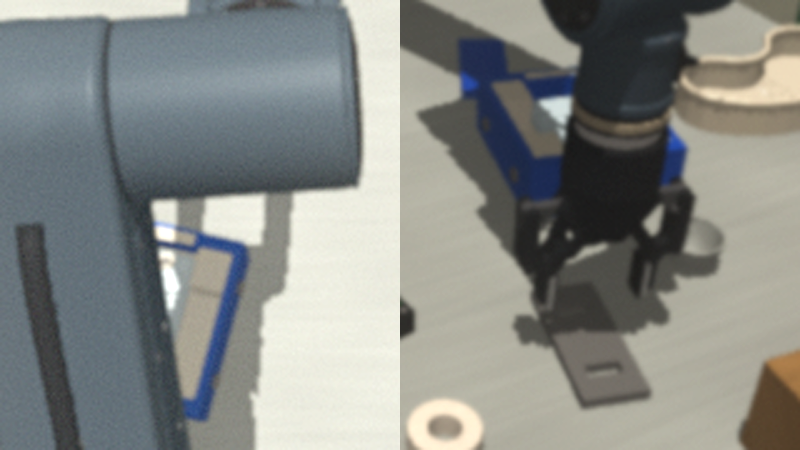

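Fingers straddle the grey plate symmetrically (scene part, ~(590,320)). Descending.

Emit:
send_rows --commands "72 -0.05 0 0.6 0;72 0 0 0.6 0;72 0 0 0.5 0;72 0 0 0.35 0;72 0 0 0.1 0;72 0 0 0.05 0;72 0 0 0 0;64 0 0 0 0;64 0 0 0 0" --grip_force 40

```text
t: 13.32
tcp_pos: [0.68, 0.1587, 0.0093]
tool_rot: [0.118, 0.993, 0.0, 0.001]
force: [0.1, -0.3, 1.1]
finger_gap: 0.751
gripper_force: 0.0
```

Emit:
send_rows --commands "64 0 0 0.1 0;64 0 0 0.08 0;64 0 0 0 0;54 0 0 0 0;50 0 0 0 0;50 0 0 0 0;50 0 0 0 0;50 0 0 0 0;50 0 0 0 0"

```text
t: 14.07
tcp_pos: [0.6798, 0.1587, 0.0054]
tool_rot: [0.118, 0.993, 0.0, 0.0]
force: [0.3, 0.9, 2.6]
finger_gap: 0.66
gripper_force: 43.9
```

Emit:
send_rows --commands "50 0 0 -0.3 0;50 0 0 -0.6 0;50 0 0 -0.9 0;50 0 0 -0.9 0;50 0 0 -0.9 0;50 0 0 -0.9 0;50 0 0 -0.9 -0.3;50 0 0 -0.9 0;50 0.5 0.14 0 0;50 0.9 0.24 0 0;50 0.9 0.24 0 0;50 0.9 0.24 0 0;50 0.9 0.24 0 0;50 0.9 0.24 0 0;50 0.9 0.24 0 0;50 0.9 0.24 0 0;50 0.9 0.24 0 0;50 0.9 0.24 0 0;50 0.9 0.24 0 0;50 0.9 0.24 0 0"

```text
t: 15.73
tcp_pos: [0.4859, 0.2578, 0.1307]
tool_rot: [0.108, 0.994, -0.0, -0.001]
force: [0.4, 0.1, -0.7]
finger_gap: 0.664
gripper_force: 43.6
```

Emit:
send_rows --commands "50 0.9 0.24 0 0;50 0.9 0.24 0 0;50 0.6 0.2 0 0;50 0 0 0 0;50 0 0 0 0"

```text
t: 16.15
tcp_pos: [0.4438, 0.2813, 0.1311]
tool_rot: [0.107, 0.994, -0.0, 0.0]
force: [0.5, 0.1, -0.3]
finger_gap: 0.66
gripper_force: 43.6
```

```bash
python3 go.py .4346 .3004 .0525 -12.3
```

```text
t 16.1 spin 0.01 then dx dy dz (units) 0.65 0.84 3.93 | tilt [-0. -0. -1.] q [ 0.35  0.56  1.78 -0.    0.8  -1.  ] F [ 0.5  0.1 -0.3] gap mm 56.3 pos [0.4438 0.2813 0.1311]
```

Emit:
send_rows --commands "50 0.33 0.42 0 0;50 0.32 0.42 0 0;50 0 0 0.7 0;50 0 0 0.8 0;50 0 0 0.8 0;50 0 0 0.6 0;50 0 0 0.4 0;50 0 0 0.2 0;50 0 0 0 0;50 0 0 0 0"

```text
t: 16.98
tcp_pos: [0.4355, 0.3004, 0.0612]
tool_rot: [0.108, 0.994, 0.0, 0.0]
force: [-0.4, -0.3, -0.2]
finger_gap: 0.665
gripper_force: 43.6
```

```bash
python3 go.py .4346 .3004 .0525 -12.3
```

```text
t 17.0 spin -0.01 then dx dy dz (units) 0.04 -0.01 0.44 | tilt [-0.  0. -1.] q [ 0.39  0.68  1.81  0.    0.65 -0.96] F [-0.4 -0.3 -0.2] gap mm 56.8 pos [0.4355 0.3004 0.0612]
```

Emit:
send_rows --commands "50 0.03 0 0.2 0;50 0 0 0.15 0;50 0 0 0.08 0;50 0 0 0 0;50 0 0 0 0"

```text
t: 17.4
tcp_pos: [0.4346, 0.3003, 0.0526]
tool_rot: [0.108, 0.994, 0.0, 0.0]
force: [-0.3, 0.3, -0.5]
finger_gap: 0.662
gripper_force: 43.6
```

Emit:
send_rows --commands "60 0 0 0.03 0;70 0 0 0 0;80 0 0 0 0;80 0 0 0 0;80 0 0 -0.4 0;80 0 0 -0.9 0;80 0 0 -0.9 0;80 0 0 -0.9 0;80 0 0 -0.9 0;60 0 0 -0.9 0;48 0 0 -0.2 0;48 0 0 0 0"

```text
t: 18.4
tcp_pos: [0.4355, 0.3007, 0.1556]
tool_rot: [0.107, 0.994, 0.001, 0.002]
force: [0.2, 0.9, -0.1]
finger_gap: 0.569
gripper_force: 0.0
```

```bash
python3 go.py .5863 .0175 .05 5.8
```

```text
t 18.4 spin -4.53 then dx dy dz (units) -6.07 -14.85 5.28 | tilt [-0.003  0.002 -1.   ] q [ 0.39  0.52  1.76  0.    0.86 -0.96] F [ 0.2  0.9 -0.1] gap mm 48.6 pos [0.4355 0.3007 0.1556]
```

Emit:
send_rows --commands "48 0 0 0 -0.9;48 0 0 0 -0.9;48 0 0 0 -0.9;48 0 0 0 -0.9;48 0 0 0 -0.93;48 -0.38 -0.93 0 0;48 -0.38 -0.93 0 0;48 -0.38 -0.93 0 0;48 -0.38 -0.93 0 0;48 -0.38 -0.93 0 0;48 -0.38 -0.93 0 0;48 -0.38 -0.93 0 0;48 -0.38 -0.93 0 0;48 -0.38 -0.93 0 0;48 -0.38 -0.93 0.3 0;48 -0.38 -0.93 0.4 0;48 -0.38 -0.93 0.4 0;48 -0.38 -0.93 0.4 0;48 -0.38 -0.93 0.4 0;48 -0.38 -0.93 0.4 0"

```text
t: 20.07
tcp_pos: [0.5754, 0.0334, 0.1061]
tool_rot: [-0.05, 0.999, 0.0, -0.001]
force: [-0.2, -0.1, 0.2]
finger_gap: 0.562
gripper_force: 0.0
```

Emit:
send_rows --commands "48 -0.3 -0.8 0.6 0;48 0 0 0.6 0;48 0 0 0.6 0;48 0 0 0.6 0;48 0 0 0 0;48 0 0 0 0;48 0 0 0 0"

```text
t: 20.65
tcp_pos: [0.5834, 0.0197, 0.0599]
tool_rot: [-0.051, 0.999, 0.0, -0.0]
force: [-0.1, -0.4, -0.5]
finger_gap: 0.559
gripper_force: 0.0
```

```bash
python3 go.py .5863 .0175 .016 5.8; python3 - <<'E'
from station import cams
import cv2,numpy as np
a=cams.snapshot("top")["pixels"][170:290,140:260,::-1];b=cams.snapshot("scene")["pixels"][170:290,220:340,::-1]
c=np.hstack([cv2.resize(i,(400,400),interpolation=2) for i in(a,b)])
cv2.imwrite("pics/m3.png",cv2.convertScaleAbs(c,alpha=1.4))
E
```

```text
t 20.6 spin 0.01 then dx dy dz (units) -0.13 -0.13 2.2 | tilt [ 0.  0. -1.] q [-0.16  0.73  1.67  0.    0.75 -1.83] F [-0.1 -0.4 -0.5] gap mm 47.7 pos [0.5834 0.0197 0.0599]
```

View pics/m3.png

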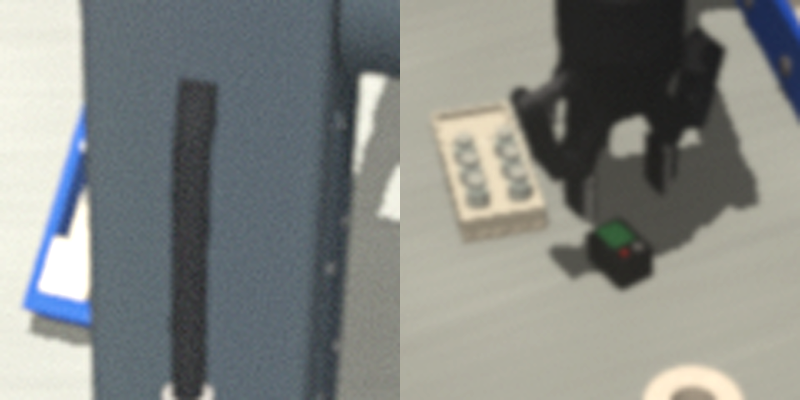

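Fingers stand above the logger (scene part, logger at (618,250)); the box is hidden by the arm here.

Emit:
send_rows --commands "48 -0.13 -0.13 0.7 0;48 0 0 0.7 0;48 0 0 0.5 0;48 0 0 0.25 0;48 0 0 0 0;40 0 0 0 0;30 0 0 0 0;20 0 0 0 0;20 0 0 0 0;20 0 0 0 0;20 0 0 0 0;20 0 0 0 0;20 0 0 0 0" --grip_force 30

```text
t: 21.83
tcp_pos: [0.5871, 0.0165, 0.0177]
tool_rot: [-0.05, 0.999, -0.0, 0.001]
force: [-0.8, 0.2, 5.9]
finger_gap: 0.321
gripper_force: 29.4
```

```bash
python3 go.py .4168 -.0212 .075 -9.6
```

```text
t 21.8 spin 3.84 then dx dy dz (units) 8.08 -3.28 -2.86 | tilt [-0.002 -0.    -1.   ] q [-0.16  0.8   1.67  0.    0.67 -1.83] F [-0.8  0.2  5.9] gap mm 27.4 pos [0.5871 0.0165 0.0177]
```

Emit:
send_rows --commands "20 0 0 -0.3 0;20 0 0 -0.6 0;20 0 0 -0.9 0.5;20 0 0 -0.9 0.8;20 0 0 -0.9 0.85;20 0 0 -0.3 0.85;20 0 0 0 0.85;20 0.85 -0.35 0 0;20 0.85 -0.35 0 0;20 0.85 -0.35 0 0;20 0.85 -0.35 0 0;20 0.85 -0.35 0 0;20 0.85 -0.35 0 0;20 0.85 -0.35 0 0;20 0.85 -0.35 0 0;20 0.85 -0.35 0 0;20 0.4 -0.1 0 0;20 0 0 0 0;20 0 0 0 0"

```text
t: 23.42
tcp_pos: [0.4177, -0.0208, 0.0953]
tool_rot: [0.084, 0.996, -0.0, 0.001]
force: [0.8, 1.0, -0.1]
finger_gap: 0.328
gripper_force: 28.8
```

```bash
python3 go.py .4168 -.0212 .025 -9.6
```

```text
t 23.4 spin -0.01 then dx dy dz (units) 0.04 -0.03 3.52 | tilt [-0.002 -0.    -1.   ] q [-0.32  0.54  2.07  0.    0.53 -1.72] F [ 0.8  1.  -0.1] gap mm 28.0 pos [ 0.4177 -0.0208  0.0953]
```

Emit:
send_rows --commands "20 0.04 0 0.7 0;20 0 0 0.8 0;20 0 0 0.7 0;20 0 0 0.5 0;20 0 0 0.3 0;20 0 0 0.2 0;20 0 0 0.1 0;20 0 0 0 0;20 0 0 0 0"

```text
t: 24.17
tcp_pos: [0.4166, -0.0205, 0.0292]
tool_rot: [0.084, 0.996, -0.0, 0.0]
force: [-0.4, -0.8, -0.9]
finger_gap: 0.326
gripper_force: 28.8
```

```bash
python3 go.py .4168 -.0212 .0245 -9.6
```

```text
t 24.2 spin -0.0 then dx dy dz (units) -0.02 -0.03 0.23 | tilt [-0.001 -0.    -1.   ] q [-0.32  0.7   2.1   0.    0.34 -1.72] F [-0.4 -0.8 -0.9] gap mm 27.8 pos [ 0.4166 -0.0205  0.0292]
```

Emit:
send_rows --commands "20 0 0 0.15 0;20 0 0 0.1 0;20 0 0 0 0;20 0 0 0 0;32 0 0 0 0;42 0 0 0 0;48 0 0 0 0;48 0 0 -0.4 0;48 0 0 -0.8 0;48 0 0 -0.9 0;48 0 0 -0.9 0;60 0 0 -0.9 0;72 0 0 0 0;72 0 0 0 0"

```text
t: 25.33
tcp_pos: [0.4167, -0.0206, 0.103]
tool_rot: [0.084, 0.996, -0.0, 0.002]
force: [-1.0, 0.5, -0.3]
finger_gap: 0.846
gripper_force: 0.0
```

```bash
python3 go.py .4562 -.0279 .010 -9.6; python3 - <<'E'
from station import cams
import cv2,numpy as np
a=cams.snapshot("top")["pixels"][150:280,140:340,::-1];b=cams.snapshot("scene")["pixels"][150:280,200:400,::-1]
c=np.vstack([cv2.resize(i,(460,300),interpolation=2) for i in(a,b)])
cv2.imwrite("pics/m4.png",cv2.convertScaleAbs(c,alpha=1.4))
E
```

```text
t 25.3 spin -0.0 then dx dy dz (units) -2.01 -0.03 4.65 | tilt [-0.003 -0.    -1.   ] q [-0.32  0.52  2.07 -0.    0.55 -1.72] F [-1.   0.5 -0.3] gap mm 72.2 pos [ 0.4167 -0.0206  0.103 ]
```

View pics/m4.png

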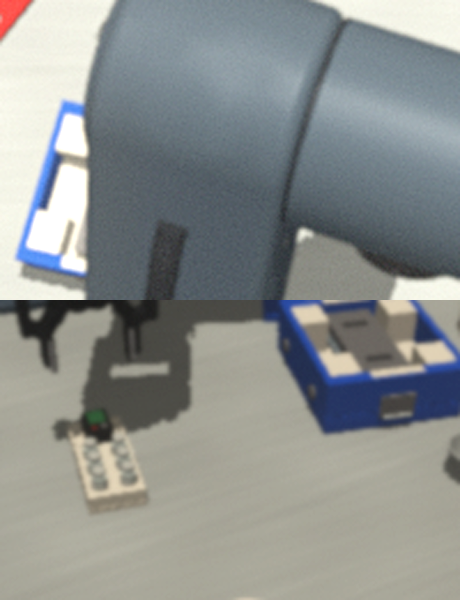

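Logger sits upright in the rack pocket (scene part, (97,423)) and the plate lies centred in the box (375,340). Now the rack grasp.

Emit:
send_rows --commands "72 -0.7 0 0 0;72 -0.7 0 0 0;72 -0.6 0 0.4 0;72 0 0 0.8 0;72 0 0 0.9 0;72 0 0 0.9 0;72 0 0 0.7 0;72 0 0 0.4 0;72 0 0 0.2 0;72 0 0 0.1 0;72 0 0 0 0;72 0 0 0 0" --grip_force 45

```text
t: 26.43
tcp_pos: [0.4557, -0.0272, 0.0142]
tool_rot: [0.084, 0.996, -0.0, 0.0]
force: [-0.1, -0.2, -0.7]
finger_gap: 0.84
gripper_force: 0.0
```

```bash
python3 go.py .4562 -.0279 .009 -9.6
```

```text
t 26.4 spin -0.0 then dx dy dz (units) -0.03 -0.03 0.26 | tilt [-0.001 -0.    -1.   ] q [-0.31  0.74  2.   -0.    0.4  -1.71] F [-0.1 -0.2 -0.7] gap mm 71.7 pos [ 0.4557 -0.0272  0.0142]
```

Emit:
send_rows --commands "72 0 0 0.15 0;72 0 0 0.1 0;64 0 0 0 0;56 0 0 0 0;50 0 0 0 0;50 0 0 0 0;50 0 0 0 0;50 0 0 0 0;50 0 0 0 0"

```text
t: 27.18
tcp_pos: [0.4557, -0.0272, 0.0094]
tool_rot: [0.084, 0.996, -0.0, 0.0]
force: [-0.8, -0.2, 5.3]
finger_gap: 0.668
gripper_force: 48.4
```

```bash
python3 go.py .4346 .3004 .0665 -12.3
```

```text
t 27.2 spin 0.66 then dx dy dz (units) 4.52 15.78 -2.86 | tilt [-0.001 -0.    -1.   ] q [-0.31  0.75  2.01  0.    0.38 -1.71] F [-0.8 -0.2  5.3] gap mm 57.1 pos [ 0.4557 -0.0272  0.0094]
```

Emit:
send_rows --commands "50 0 0 -0.15 0;50 0 0 -0.3 0;50 0 0 -0.5 0.2;50 0 0 -0.7 0.2;50 0 0 -0.8 0.26;50 0 0 -0.8 0;50 0 0 -0.8 0;50 0 0 -0.8 0;50 0 0 -0.6 0;50 0 0 -0.4 0;50 0.1 0.3 -0.2 0;50 0.18 0.6 0 0;50 0.23 0.8 0 0;50 0.23 0.8 0 0;50 0.23 0.8 0 0;50 0.23 0.8 0 0;50 0.23 0.8 0 0;50 0.23 0.8 0 0;50 0.23 0.8 0 0;50 0.23 0.8 0 0"

```text
t: 28.85
tcp_pos: [0.444, 0.1257, 0.1295]
tool_rot: [0.107, 0.994, -0.0, -0.001]
force: [0.5, -0.3, -1.5]
finger_gap: 0.666
gripper_force: 48.8
```

Emit:
send_rows --commands "50 0.23 0.8 0 0;50 0.23 0.8 0 0;50 0.23 0.8 0 0;50 0.23 0.8 0 0;50 0.23 0.8 0 0;50 0.23 0.8 0 0;50 0.23 0.8 0 0;50 0.23 0.8 0 0;50 0.2 0.7 0 0;50 0.15 0.5 0 0;50 0.08 0.3 0 0;50 0 0 0 0;50 0 0 0 0;50 0 0 0 0"

```text
t: 30.02
tcp_pos: [0.434, 0.2879, 0.1297]
tool_rot: [0.107, 0.994, -0.0, -0.0]
force: [-0.6, -0.1, -2.0]
finger_gap: 0.67
gripper_force: 48.8
```

```bash
python3 go.py .4346 .3004 .0665 -12.3; python3 - <<'E'
from station import cams
import cv2,numpy as np
b=cams.snapshot("scene")["pixels"][60:240,280:440,::-1]
cv2.imwrite("pics/m5.png",cv2.convertScaleAbs(cv2.resize(b,(512,576),interpolation=2),alpha=1.4))
E
```

```text
t 30.0 spin 0.0 then dx dy dz (units) 0.1 0.62 3.16 | tilt [ 0.001 -0.001 -1.   ] q [ 0.37  0.55  1.79 -0.    0.8  -0.98] F [-0.6 -0.1 -2. ] gap mm 57.2 pos [0.434  0.2879 0.1297]
```

View pics/m5.png

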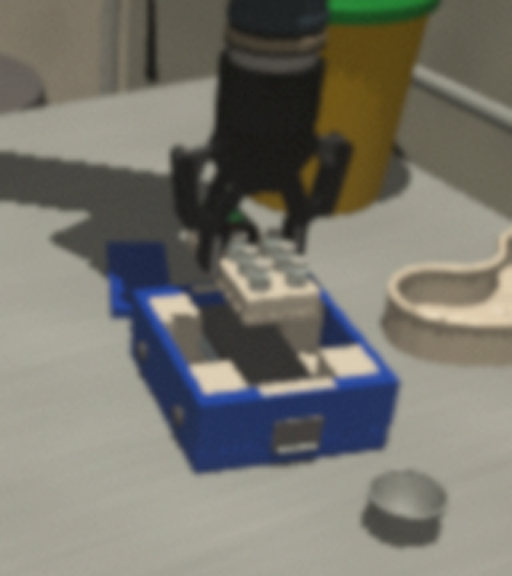

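Rack hangs level above the box (270,290) with the logger (235,215) still in it. Lowering gently.

Emit:
send_rows --commands "50 0.05 0.31 0 0;50 0.05 0.31 0 0;50 0 0 0.3 0;50 0 0 0.5 0;50 0 0 0.5 0;50 0 0 0.5 0;50 0 0 0.4 0;50 0 0 0.2 0;50 0 0 0.1 0;50 0 0 0 0;50 0 0 0 0"

```text
t: 30.98
tcp_pos: [0.4352, 0.3011, 0.0799]
tool_rot: [0.107, 0.994, 0.0, 0.0]
force: [0.4, -0.6, -3.0]
finger_gap: 0.666
gripper_force: 48.7
```

```bash
python3 go.py .4346 .3004 .0665 -12.3
```

```text
t 31.0 spin 0.01 then dx dy dz (units) 0.02 -0.04 0.67 | tilt [-0.  0. -1.] q [ 0.39  0.65  1.8  -0.    0.69 -0.96] F [ 0.4 -0.6 -3. ] gap mm 56.9 pos [0.4352 0.3011 0.0799]
```

Emit:
send_rows --commands "50 0 0 0.2 0;50 0 0 0.15 0;50 0 0 0.1 0;50 0 0 0.07 0;50 0 0 0.06 0;50 0 0 0.05 0;50 0 0 0 0;50 0 0 0 0"

```text
t: 31.65
tcp_pos: [0.435, 0.3011, 0.0673]
tool_rot: [0.107, 0.994, 0.0, 0.0]
force: [0.3, -0.0, -1.4]
finger_gap: 0.668
gripper_force: 48.8
```

Emit:
send_rows --commands "50 0 0 0.03 0;50 0 0 0.03 0;50 0 0 0 0;50 0 0 0 0"

```text
t: 31.98
tcp_pos: [0.4351, 0.3012, 0.0664]
tool_rot: [0.107, 0.994, 0.0, 0.0]
force: [-0.8, -0.3, 2.0]
finger_gap: 0.665
gripper_force: 49.1
```

Supported (force reversed). Release slowly.

Emit:
send_rows --commands "57 0 0 0 0;60 0 0 0 0;66 0 0 0 0;72 0 0 0 0;78 0 0 0 0;78 0 0 0 0;78 0 0 -0.3 0;78 0 0 -0.6 0;78 0 0 -0.9 0;78 0 0 -0.9 0;78 0 0 -0.9 0;78 0 0 -0.9 0;60 0 0 -0.9 0;60 0 0 -0.9 0;60 0 0 0 0;60 0 0 0 0"

```text
t: 33.32
tcp_pos: [0.4355, 0.3014, 0.1933]
tool_rot: [0.107, 0.994, 0.001, 0.001]
force: [-0.4, 0.1, -0.2]
finger_gap: 0.705
gripper_force: 0.0
```

```bash
python3 go.py .4134 -.3067 .13 6.7
```

```text
t 33.3 spin -4.74 then dx dy dz (units) 4.64 -30.07 3.16 | tilt [-0.002  0.002 -1.   ] q [ 0.39  0.46  1.72  0.    0.96 -0.96] F [-0.4  0.1 -0.2] gap mm 60.2 pos [0.4355 0.3014 0.1933]
```

Emit:
send_rows --commands "60 0 0 0 -0.95;60 0 0 0 -0.95;60 0 0 0 -0.95;60 0 0 0 -0.95;60 0 0 0 -0.94;60 0.14 -0.92 0 0;60 0.14 -0.92 0 0;60 0.14 -0.92 0 0;60 0.14 -0.92 0 0;60 0.14 -0.92 0 0;60 0.14 -0.92 0 0;60 0.14 -0.92 0 0;60 0.14 -0.92 0 0;60 0.14 -0.92 0 0;60 0.14 -0.92 0 0;60 0.14 -0.92 0 0;60 0.14 -0.92 0 0;60 0.14 -0.92 0 0;60 0.14 -0.92 0 0;60 0.14 -0.92 0 0"

```text
t: 34.98
tcp_pos: [0.4244, 0.0214, 0.1911]
tool_rot: [-0.058, 0.998, 0.0, -0.001]
force: [0.4, -0.4, -0.0]
finger_gap: 0.701
gripper_force: 0.0
```

Emit:
send_rows --commands "60 0.14 -0.92 0 0;60 0.14 -0.92 0 0;60 0.14 -0.92 0 0;60 0.14 -0.92 0 0;60 0.14 -0.92 0 0;60 0.14 -0.92 0 0;60 0.14 -0.92 0 0;60 0.14 -0.92 0 0;60 0.14 -0.92 0 0;60 0.14 -0.92 0 0;60 0.14 -0.92 0 0;60 0.14 -0.92 0 0;60 0.14 -0.92 0 0;60 0.14 -0.92 0.3 0;60 0.14 -0.92 0.5 0;60 0.14 -0.92 0.5 0;60 0.14 -0.92 0.5 0;60 0.1 -0.5 0.5 0;60 0 0 0 0;60 0 0 0 0"

```text
t: 36.65
tcp_pos: [0.4129, -0.3034, 0.1448]
tool_rot: [-0.058, 0.998, 0.002, -0.001]
force: [-0.5, -0.0, -0.2]
finger_gap: 0.705
gripper_force: 0.0
```

```bash
python3 go.py .4134 -.3067 .077 6.7; python3 - <<'E'
from station import cams
import cv2,numpy as np
a=cams.snapshot("top")["pixels"][180:290,140:250,::-1];b=cams.snapshot("scene")["pixels"][120:260,40:450,::-1]
c=np.zeros((600,800,3),np.uint8)
c[:327,:327]=cv2.resize(a,(327,327),interpolation=2);c[327:,:]=cv2.resize(b,(800,273),interpolation=2)
cv2.imwrite("pics/m6.png",cv2.convertScaleAbs(c,alpha=1.4))
E
```

```text
t 36.6 spin -0.02 then dx dy dz (units) -0.0 -0.17 3.39 | tilt [ 0.002  0.003 -1.   ] q [-0.85  0.52  1.8   0.    0.82 -2.54] F [-0.5 -0.  -0.2] gap mm 60.2 pos [ 0.4129 -0.3034  0.1448]
```

View pics/m6.png

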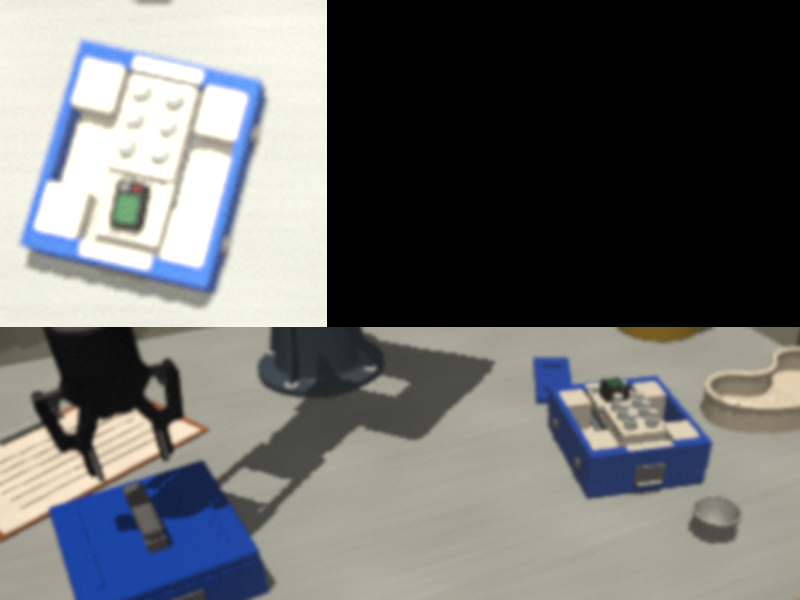

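Rack with logger sits well in the box (top part, (150,155)), and the gripper is above the lid handle (scene part, (148,515)). Cross-checking the box pose with both cameras before placing the lid.

```bash
python3 - <<'E'
from h import *
from station import cams
t=cams.snapshot("top");s=cams.snapshot("scene")
M=rect(184,162,66)
k=110/327
pt=[(x*k+139.7,y*k+179.7) for x,y in((82,40),(264,80),(213,292),(22,243))]
k=410/800
ps=[(x*k+39.7,(y-327)*k+119.7) for x,y in((709,440),(583,458),(549,388),(660,378))]
print("top",fit(t,M,pt));print("scene",fit(s,M,ps))
# lid top/handle in scene: TL=(+x,+y) right-front ...
ph=[(x*k+39.7,(y-327)*k+119.7) for x,y in((170,545),(146,551),(125,489),(147,484))]
print("handle scene",fit(s,rect(100,22,94),ph,x0=(.4,-.3,0)))
pl=[(x*k+39.7,(y-327)*k+119.7) for x,y in((52,509),(208,463),(266,560))]
print("lid scene",fit(s,rect(206,184,64)[[2,3,0]],pl,x0=(.4,-.3,.1)))
E
python3 go.py .4134 -.3067 .077 6.7
```

```text
top (array([ 0.43555711,  0.30011371, -0.22257098]), np.float64(0.6593682277606653))
scene (array([ 0.43425429,  0.3032241 , -0.26977521]), np.float64(1.0574521794560625))
handle scene (array([ 0.4347404 , -0.30301634,  0.08247796]), np.float64(2.2157264827968994))
lid scene (array([ 0.42565793, -0.30254441,  0.105797  ]), np.float64(0.9021110073744234))
t 36.9 spin 0.01 then dx dy dz (units) 0.05 -0.17 3.48 | tilt [-0.  0. -1.] q [-0.85  0.52  1.8   0.    0.82 -2.54] F [ 0.5  0.3 -0. ] gap mm 60.0 pos [ 0.4139 -0.3032  0.1465]
```

```bash
python3 - <<'E'
from h import *
from station import cams
s=cams.snapshot("scene");im=cv2.imread("pics/scene0.png")
im=cv2.convertScaleAbs(cv2.resize(im[250:430,80:280],(800,720),interpolation=2),alpha=1.4)
for M,p,c in((rect(206,184,64),(.4127,-.307,.1217),(0,255,255)),(rect(100,22,94),(.4138,-.3065,.1112),(0,255,0)),(rect(206,184,64),(.4227,-.307,.1217),(0,0,255))):
    R2=np.array([[np.cos(p[2]),-np.sin(p[2])],[np.sin(p[2]),np.cos(p[2])]])
    P=np.c_[M[:,:2]@R2.T+p[:2],M[:,2]]
    u=((proj(s,P)+.5)*800/560-[80,250])*4
    cv2.polylines(im,[np.int32(u)],True,c,1)
cv2.imwrite("pics/ov.png",cv2.resize(im,(660,594)))
E
```

```text
(no output)
```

View pics/ov.png

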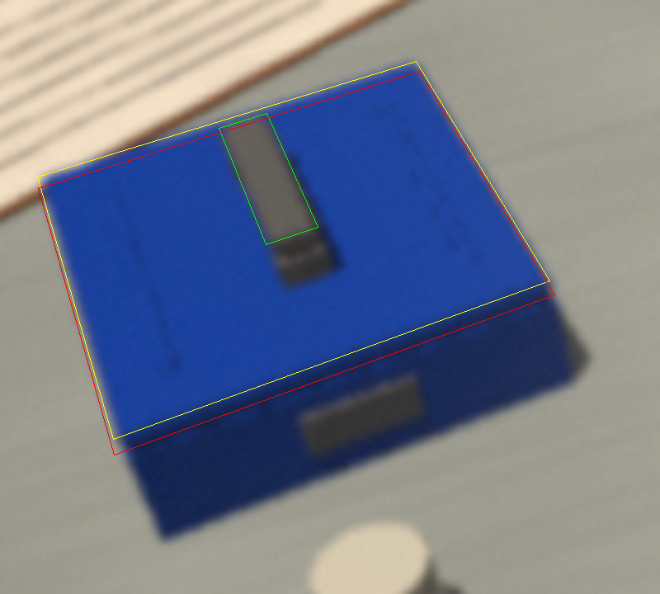

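The yellow overlay (top-camera pose) matches the lid edges and green matches the handle, so the lid pose stands. Gripping the handle.

Emit:
send_rows --commands "60 0.03 -0.17 0.4 0;50 0 0 0.7 0;44 0 0 0.8 0;44 0 0 0.7 0;44 0 0 0.5 0;44 0 0 0.3 0;44 0 0 0.05 0;44 0 0 0 0;44 0 0 0 0" --grip_force 70

```text
t: 37.65
tcp_pos: [0.414, -0.3081, 0.0775]
tool_rot: [-0.058, 0.998, -0.0, 0.0]
force: [-0.2, -0.9, -0.1]
finger_gap: 0.513
gripper_force: 0.0
```

```bash
python3 go.py .4136 -.3067 .077 6.7
```

```text
t 37.6 spin 0.0 then dx dy dz (units) 0.01 0.07 0.03 | tilt [-0.001 -0.001 -1.   ] q [-0.86  0.64  1.84 -0.    0.66 -2.54] F [-0.2 -0.9 -0.1] gap mm 43.8 pos [ 0.414  -0.3081  0.0775]
```

Emit:
send_rows --commands "36 0 0.07 0 0;28 0 0 0 0;18 0 0 0 0;12 0 0 0 0;12 0 0 0 0;12 0 0 0 0;12 0 0 0 0;12 0 0 0 0"

```text
t: 38.32
tcp_pos: [0.4138, -0.3066, 0.078]
tool_rot: [-0.058, 0.998, -0.0, 0.0]
force: [0.0, 0.5, 6.2]
finger_gap: 0.245
gripper_force: 69.6
```

```bash
python3 go.py .435 .3008 .2 -12.5
```

```text
t 38.3 spin 4.8 then dx dy dz (units) 5.54 29.88 -6.1 | tilt [-0.001 -0.001 -1.   ] q [-0.85  0.64  1.84  0.    0.66 -2.54] F [0.  0.5 6.2] gap mm 20.9 pos [ 0.4138 -0.3066  0.078 ]
```

Emit:
send_rows --commands "12 0 0 -0.2 0;12 0 0 -0.5 0;12 0 0 -0.8 0;12 0 0 -0.8 0.6;12 0 0 -0.8 0.6;12 0 0 -0.8 0.6;12 0 0 -0.8 0.6;12 0 0 -0.8 0.6;12 0 0 -0.6 0.6;12 0 0 -0.4 0.6;12 0 0 0 0.6;12 0.05 0.3 0 0;12 0.11 0.6 0 0;12 0.16 0.85 0 0;12 0.16 0.85 0 0;12 0.16 0.85 0 0;12 0.16 0.85 0 0;12 0.16 0.85 0 0;12 0.16 0.85 0 0;12 0.16 0.85 0 0"

```text
t: 39.98
tcp_pos: [0.417, -0.1645, 0.2067]
tool_rot: [0.108, 0.994, 0.001, -0.001]
force: [1.0, 0.1, -3.0]
finger_gap: 0.243
gripper_force: 68.8
```

Emit:
send_rows --commands "12 0.16 0.85 0 0;12 0.16 0.85 0 0;12 0.16 0.85 0 0;12 0.16 0.85 0 0;12 0.16 0.85 0 0;12 0.16 0.85 0 0;12 0.16 0.85 0 0;12 0.16 0.85 0 0;12 0.16 0.85 0 0;12 0.16 0.85 0 0;12 0.16 0.85 0 0;12 0.16 0.85 0 0;12 0.16 0.85 0 0;12 0.16 0.85 0 0;12 0.16 0.85 0 0;12 0.16 0.85 0 0;12 0.16 0.85 0 0;12 0.16 0.85 0 0;12 0.16 0.85 0 0;12 0.16 0.85 0 0"

```text
t: 41.65
tcp_pos: [0.4272, 0.1801, 0.2066]
tool_rot: [0.108, 0.994, -0.0, -0.001]
force: [0.4, -0.2, -2.6]
finger_gap: 0.242
gripper_force: 68.8
```

```bash
python3 go.py .435 .3008 .2 -12.5
```

```text
t 41.6 spin 0.02 then dx dy dz (units) 0.93 5.98 0.33 | tilt [ 0.003 -0.001 -1.   ] q [ 0.16  0.36  1.86  0.    0.92 -1.2 ] F [ 0.4 -0.2 -2.6] gap mm 20.7 pos [0.4272 0.1801 0.2066]
```

Emit:
send_rows --commands "12 0.16 0.85 0 0;12 0.16 0.85 0 0;12 0.16 0.85 0 0;12 0.13 0.7 0 0;12 0.1 0.5 0 0;12 0.06 0.35 0 0;12 0.05 0.2 0 0;12 0 0 0 0;12 0 0 0 0;12 0 0 0 0"

```text
t: 42.48
tcp_pos: [0.4316, 0.2656, 0.207]
tool_rot: [0.109, 0.994, -0.0, -0.0]
force: [0.8, 0.0, -4.0]
finger_gap: 0.241
gripper_force: 68.8
```

```bash
python3 go.py .435 .3008 .145 -12.5
```

```text
t 42.5 spin -0.01 then dx dy dz (units) 0.22 1.75 3.1 | tilt [ 0.001 -0.001 -1.   ] q [ 0.33  0.42  1.76 -0.    0.97 -1.02] F [ 0.8  0.  -4. ] gap mm 20.6 pos [0.4316 0.2656 0.207 ]
```

Emit:
send_rows --commands "12 0.07 0.6 0 0;12 0.07 0.6 0 0;12 0.07 0.53 0 0;12 0 0 0.3 0;12 0 0 0.5 0;12 0 0 0.6 0;12 0 0 0.6 0;12 0 0 0.4 0;12 0 0 0.2 0;12 0 0 0 0;12 0 0 0 0;12 0 0 0 0"

```text
t: 43.48
tcp_pos: [0.4357, 0.301, 0.1555]
tool_rot: [0.109, 0.994, 0.0, 0.0]
force: [0.4, 0.6, -2.9]
finger_gap: 0.242
gripper_force: 68.9
```

```bash
python3 go.py .435 .3008 .134 -12.5; python3 - <<'E'
from station import cams
import cv2,numpy as np
b=cams.snapshot("scene")["pixels"][80:230,290:430,::-1]
cv2.imwrite("pics/m7.png",cv2.convertScaleAbs(cv2.resize(b,(560,600),interpolation=2),alpha=1.5))
E
```

```text
t 43.5 spin -0.0 then dx dy dz (units) 0.03 -0.02 1.08 | tilt [-0.001  0.001 -1.   ] q [ 0.39  0.52  1.75 -0.    0.87 -0.96] F [ 0.4  0.6 -2.9] gap mm 20.7 pos [0.4357 0.301  0.1555]
```

View pics/m7.png

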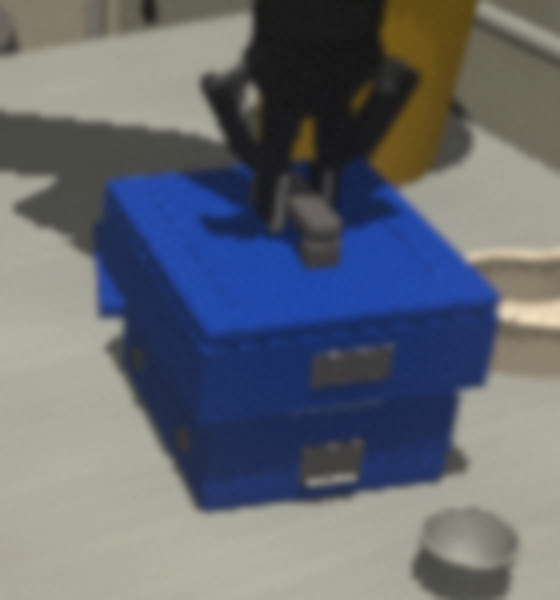

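The lid hangs level, but its overhang looks larger at the right (lid edge x≈488 vs box ≈455) than at the left (≈200 vs ≈200). Checking numerically in this same camera before lowering.

```bash
python3 - <<'E'
from h import *
from station import cams
s=cams.snapshot("scene")
u7=lambda*p:np.array([(x/4+289.6,y/4+79.6) for x,y in p]); u5=lambda*p:np.array([(x/3.2+279.7,y/3.2+59.7) for x,y in p])
L=rect(206,184,64+77.5)  # order FR(+x,+y), FL(+x,-y), BL(-x,-y), BR
pl=u7((498,298),(208,335),(110,185))
print("lid",fit(s,L[:3],pl))
B=np.vstack([rect(184,162,66)[:3],rect(184,162,0)[:2],rect(184,162,0)[:2]])
pb=np.vstack([u5((397,380),(195,402),(140,293),(385,445),(197,470)),u7((440,478),(203,509))])
x,e=fit(s,B,pb);print("box",x,e)
for nm,M,px,pose in (("lid at tcp pose",L[:3],pl,(.4353,.301,-.218)),("box top-est",B,pb,(.435,.3008,-.218))):
    c,q=np.cos(pose[2]),np.sin(pose[2]);P=np.c_[pose[0]+c*M[:,0]-q*M[:,1],pose[1]+q*M[:,0]+c*M[:,1],M[:,2]]
    print(nm,"\n",(px-proj(s,P)).round(1))
E
```

```text
lid (array([ 0.4374703 ,  0.30083658, -0.22218679]), np.float64(1.041386191003353))
box [ 0.43023658  0.31004261 -0.24555643] 0.9760807641987423
lid at tcp pose 
 [[-1.3  0.2]
 [ 0.9  0.5]
 [ 1.6  1.4]]
box top-est 
 [[ 0.3 -0.7]
 [-0.4 -2. ]
 [ 4.2  0.2]
 [ 0.9 -2.1]
 [ 2.3 -2.8]
 [ 0.5 -1.8]
 [ 1.4 -2.5]]
```

```bash
python3 - <<'E'
from h import *
from scipy.optimize import minimize
from station import cams
def run(cam,roi,blank,lx,ly,z0,z1,x0):
    d=cams.snapshot(cam);im=cv2.imread(f"pics/{cam}0.png");K=3
    a,b,c,e=roi
    hsv=cv2.cvtColor(im,cv2.COLOR_BGR2HSV);m=cv2.inRange(hsv,(105,110,30),(130,255,255))
    roim=np.zeros_like(m);roim[c:e,a:b]=255;m&=roim
    if blank: m[blank[2]:blank[3],blank[0]:blank[1]]=0
    n,lab,st,_=cv2.connectedComponentsWithStats(m);m=np.uint8(lab==1+np.argmax(st[1:,4]))
    h=cv2.convexHull(cv2.findNonZero(m));t=np.zeros((600*K,800*K),np.uint8);cv2.fillConvexPoly(t,h*K+K//2,1)
    if blank:t[blank[2]*K:blank[3]*K,blank[0]*K:blank[1]*K]=0
    B=np.vstack([rect(lx,ly,z0),rect(lx,ly,z1)])
    def cost(p):
        q,s=np.cos(p[2]),np.sin(p[2]);P=np.c_[p[0]+q*B[:,0]-s*B[:,1],p[1]+s*B[:,0]+q*B[:,1],B[:,2]]
        u=(proj(d,P)+.5)*(800/560)*K
        r=np.zeros_like(t);cv2.fillConvexPoly(r,cv2.convexHull(np.int32(np.round(u))),1)
        if blank:r[blank[2]*K:blank[3]*K,blank[0]*K:blank[1]*K]=0
        return 1-(r&t).sum()/(r|t).sum()
    r=minimize(cost,x0,method="Nelder-Mead",options=dict(initial_simplex=np.array(x0)+[[0,0,0],[.01,0,0],[0,.01,0],[0,0,.1]],xatol=1e-4,fatol=1e-5))
    print(cam,(lx,ly),r.x.round(4),round(r.fun,4))
run("top",(200,340,265,410),None,184,162,0,66,(.435,.3,-.21))
run("scene",(430,590,180,310),(430,480,180,232),184,162,0,66,(.435,.3,-.21))
run("top",(535,690,275,425),None,206,184,0,64,(.413,-.307,.12))
run("scene",(85,265,262,410),None,206,184,0,64,(.413,-.307,.12))
E
```

```text
top (184, 162) [ 0.4385  0.3035 -0.2137] 0.0589
scene (184, 162) [ 0.4291  0.3097 -0.2736] 0.0713
top (206, 184) [ 0.4131 -0.3055  0.1404] 0.0414
scene (206, 184) [ 0.4074 -0.3076  0.1354] 0.0331
```

```bash
python3 - <<'E'
from h import *
from station import cams
t=cams.snapshot("top");k=110/327
u=lambda*p:[(x*k+139.7,y*k+179.7) for x,y in p]
rk=rect(138,58,79);rk[2:,2]=.069
print("rack",fit(t,rk,u((128,75),(198,87),(163,248),(98,237))))
print("box",fit(t,rect(184,162,66),u((82,40),(264,80),(213,292),(22,243))))
im=cv2.imread("pics/m6.png")[:327,:327]
cv2.imwrite("pics/m6b.png",cv2.resize(im,(600,600),interpolation=2))
E
```

```text
rack (array([ 0.43474782,  0.29758341, -0.16638766]), np.float64(0.3989298887329496))
box (array([ 0.43555711,  0.30011371, -0.22257098]), np.float64(0.6593682277606653))
```

View pics/m6b.png

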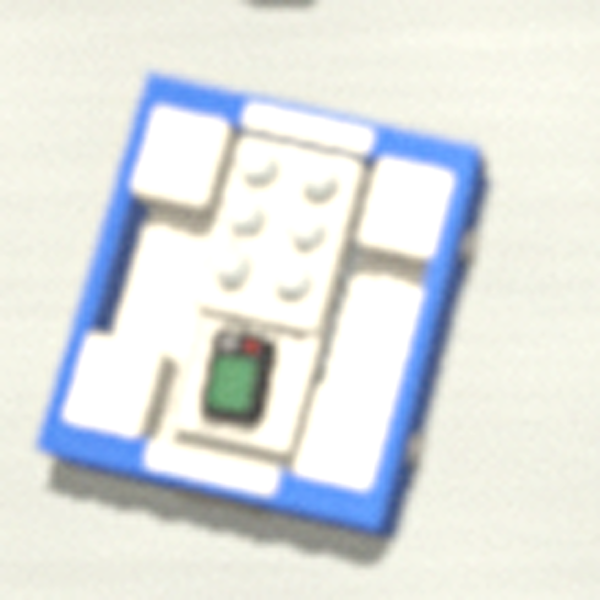

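The rack is about centred, with slightly more gap on its left (+y) side. That, with the scene fits, suggests the box centre is at y≈0.304, so I shift the lid 3 mm in +y and lower while watching the force.

Emit:
send_rows --commands "12 0.05 0.14 0 0.12;12 0 0 0 0;12 0 0 0.2 0;12 0 0 0.15 0;12 0 0 0.1 0;12 0 0 0.1 0;12 0 0 0.05 0;12 0 0 0 0;12 0 0 0 0"

```text
t: 44.58
tcp_pos: [0.4349, 0.3038, 0.143]
tool_rot: [0.113, 0.994, -0.0, -0.0]
force: [0.1, -0.5, -3.5]
finger_gap: 0.244
gripper_force: 69.0
```

```bash
python3 go.py .4345 .304 .134 -13
```

```text
t 44.6 spin 0.0 then dx dy dz (units) 0.02 0.0 0.45 | tilt [ 0. -0. -1.] q [ 0.4   0.54  1.76 -0.    0.84 -0.95] F [ 0.1 -0.5 -3.5] gap mm 20.8 pos [0.4349 0.3038 0.143 ]
```

Emit:
send_rows --commands "12 0 0 0.08 0;12 0 0 0.07 0;12 0 0 0.05 0;12 0 0 0 0;12 0 0 0 0"

```text
t: 45.0
tcp_pos: [0.4348, 0.3039, 0.139]
tool_rot: [0.113, 0.994, -0.0, -0.0]
force: [0.6, -1.0, -3.4]
finger_gap: 0.24
gripper_force: 69.0
```

Skirt is sliding over the rim without contact. Continuing.

Emit:
send_rows --commands "12 0 0 0.08 0;12 0 0 0.07 0;12 0 0 0.05 0;12 0 0 0 0;12 0 0 0.03 0;12 0 0 0 0;12 0 0 0 0"

```text
t: 45.58
tcp_pos: [0.4349, 0.3039, 0.1345]
tool_rot: [0.113, 0.994, -0.0, 0.0]
force: [0.0, -0.1, -2.9]
finger_gap: 0.242
gripper_force: 69.0
```

Emit:
send_rows --commands "12 0 0 0.05 0;12 0 0 0 0;12 0 0 0.04 0;12 0 0 0 0;12 0 0 0 0"

```text
t: 46.0
tcp_pos: [0.4351, 0.304, 0.1339]
tool_rot: [0.113, 0.994, 0.0, 0.0]
force: [-2.4, -0.5, 6.8]
finger_gap: 0.243
gripper_force: 70.3
```

Seated at the expected height (0.134). Release and rise.

Emit:
send_rows --commands "12 0 0 -0.04 0;24 0 0 0 0;34 0 0 0 0;44 0 0 0 0;44 0 0 0 0;44 0 0 -0.3 0;44 0 0 -0.7 0;44 0 0 -0.9 0;44 0 0 -0.9 0;44 0 0 -0.9 0;44 0 0 -0.9 0;44 0 -0.9 0 0;44 0 -0.9 0 0;44 0 -0.9 0 0;44 0 -0.9 0 0;44 0 -0.9 0 0;44 0 -0.9 0 0;44 0 -0.9 0 0;44 0 -0.9 0 0;44 0 0 0 0"

```text
t: 47.67
tcp_pos: [0.4014, 0.1616, 0.2258]
tool_rot: [0.114, 0.993, -0.001, -0.001]
force: [-0.2, -0.7, -0.3]
finger_gap: 0.515
gripper_force: 0.0
```

Emit:
send_rows --commands "44 0 -0.9 0 0;44 0 -0.9 0 0;44 0 -0.9 0 0;44 0 -0.9 0 0;44 0 -0.9 0 0;44 0 -0.9 0 0;44 0 -0.9 0 0;44 0 -0.9 0 0;44 0 -0.9 0 0;44 0 -0.9 0 0;44 0 0 0 0;44 0 0 0 0"

```text
t: 48.67
tcp_pos: [0.3626, -0.012, 0.2258]
tool_rot: [0.114, 0.993, 0.0, 0.0]
force: [-0.0, 0.1, -0.8]
finger_gap: 0.512
gripper_force: 0.0
```

```bash
python3 - <<'E'
from h import *
from station import cams,readout
# numeric check: how well does the expected seated lid silhouette match in the top view
d=cams.snapshot("top");im=d["pixels"][:,:,::-1]
hsv=cv2.cvtColor(np.ascontiguousarray(im),cv2.COLOR_BGR2HSV);m=cv2.inRange(hsv,(105,110,90),(130,255,255))
r=np.zeros_like(m);r[180:290,130:250]=255;m&=r
n,lab,st,_=cv2.connectedComponentsWithStats(m);m=np.uint8(lab==1+np.argmax(st[1:,4]))
b=cv2.boxPoints(cv2.minAreaRect(cv2.findNonZero(m)));print(b.round(1))
M=rect(206,184,120);p=(.435,.304,-.227);c,q=np.cos(p[2]),np.sin(p[2])
print(proj(d,np.c_[p[0]+c*M[:,0]-q*M[:,1],p[1]+q*M[:,0]+c*M[:,1],M[:,2]]).round(1),readout.sense()["tcp_pos"])
E
```

```text
[[135.2 264.1]
 [155.9 181.2]
 [232.2 200.3]
 [211.5 283.1]]
[[158.4 182.1]
 [230.5 198.4]
 [208.7 280.4]
 [133.5 263. ]] [ 0.36252564 -0.01153928  0.22574441]
```

The lid's seen outline agrees with the seated pose to about 1–2 px. Handing in.

```bash
python3 -c "from station import sign_off; print(sign_off())"
```

```text
the job is handed in; nothing more can be done
None
```

The cool box is packed as asked (pack, plate, rack with the logger display-up in its pocket), the lid is fully down on it, and I handed the job in at about 49 s; I did not re-measure the tape roll, jar and bowl, but the arm never reached near them.

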